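# Close the blow-off box and hold the air handle level

## Robot

A 7-joint arm with a two-finger parallel gripper is mounted at the origin on the work surface. World frame = base frame: x ahead of the robot, y to its left, z up, the work surface at z = 0. Lengths are in m, angles in rad, forces in N, time in s.
With the tool pointing down it reaches from about 0.35 to 0.9 m from the base axis. Payload 8.1 kg.
Tool frame: the origin (TCP) lies at the very end of the fingers, on their centre line; the grasp point (between the pads) lies 19 mm behind it (arm.grasp_offset is the distance from the TCP to the grasp point, in m); z points along the fingers, y is the direction in which the jaws open and shut (so a half turn about z gives the same grasp; the last joint's range is limited). The gripper opens to 92 mm and grips with 3 to 60 N. Pads are 19 mm wide; open, the fingers measure 130 mm over their backs; the gripper's body (75 mm by 190 mm) begins 47 mm behind the grasp point.
Start: joints at [-1.427, 0.434, 0.025, 1.573, -0.012, 1.134, -0.075], TCP at [0.153, 0.606, 0.194] pointing down, gripper open.
Joint ranges: [-2.62, 2.62], [-0.44, 2.09], [-1.27, 1.32], [0.08, 2.57], [-1.32, 4.46], [0.12, 2], [-2.74, 2.74]. Speed limits (rad/s): [2.22, 2.22, 3.01, 3.01, 3.14, 3.14, 3.14].

## Interface

Orientations are given as a rotation vector (axis times angle).
In Python, from cell import arm, eyes, workorder gives the robot as it stands.
- The arm moves only by the shell command python3 -m inch 'ROWS' [FORCE]. ROWS is JSON, a list that holds one entry, the list of rows, each a list of 5 numbers: the closure, from 0 (fully open) to 1 (shut), then the shift along the tool's x, y, z in mm, then the turn about the tool's z in degrees. A call has 1 to 12 rows; each row shifts and turns the pose as measured when the row begins, along the tool's axes as they then stand; what a row does not reach is not made up. A row lasts 1/10 s, in which the tool goes at most 50 mm and 8.59 degrees, less where a joint would pass 70% of its speed; a pose out of reach is approached as far as the arm can. A call with a gripper value outside its range is refused whole. The fingers move at their own pace and stop on an object; FORCE is the grip in N (left out, the last holds). Time passes only in rows, so rows that do not move let the fingers close. It gives the time, the measured TCP pose, the force and the opening at its end, in the units of the state.
- arm.observe(): the state, without advancing time (a new reading comes with each control period).
- eyes.get_image(name): name is "scene" or "top" or "wrist"; returns a dict with "frame" (384x512x3 uint8, blue, green, red), "intrinsics" (3x3 intrinsics, pixels), "rvec" (rotation vector, rad) and "tvec" (3), from world to camera coordinates, as OpenCV has them; the wrist camera has in their place "T_tool_cam" (4x4, takes a point from camera to tool coordinates, whose origin is the TCP and whose axes are the flange's). Camera axes: x right, y down, z forward; pixel columns grow to the right and rows downward; lengths in m; the calibration is good to about 2 mm. A picture is of the moment at which its call begins: read the wrist's pose just before it. There is no depth.
- workorder.sign_off(): hands the job in, once; it reports no verdict.
The state is a dict: "clock": time; "joints": joint angles; "dq": joint speeds; "joint_efforts": joint torques, N m; "position": TCP position; "ee_rot": TCP orientation; "force": force on the tool from outside, world axes, zero at the start; "ft_torque": the same for the moment, N m; "width": opening from 0.0 (shut) to 1.0 (fully open).
Only numpy, scipy, OpenCV 4.12 (cv2) and the standard library are available. Lean on these libraries where they do the work, as an engineer would, in place of code of your own. Each camera call takes 0.05 s, during which the arm holds its last target.

## Task

The bearing is already in the blow-off box: shut the box's lid fully, and only then push the sprung air-valve handle down until it is level and hold it still there, without pushing it on to its bottom stop (full pressure). It is a dead-man handle that springs back up when let go, so finish while still holding it level. Leave the wrench, the tin and the cup where they are.

Things in the scene. Friction and masses are not known exactly. Their poses are not given: they have to be found in the camera images.
- blow_box: Open-topped grey sheet-metal box, fixed to the bench, 170 (its x) x 240 (its y) x 100 mm high, with louvres on its two ends. Origin: centre of its underside, at bench height. Its x axis points level towards the hinged long side, which is the side away from the robot. A loose bearing ring lies inside.
- box_lid_hinge (a point): Middle of the lid's hinge line, on top of the box's far rim (85 mm from the box's centre along the box's x, 100 mm above the bench). The hinge line runs along the box's y. This frame is fixed to the lid and tilts with it: its x axis lies in the lid and points from the lid's front edge to the hinge, its z axis is the outward normal of the lid's outer face.
- box_lid_lip (a point): Middle, on the outer face, of the lid's front lip: a folded tab 90 mm wide, 5 mm thick, with a 10 mm bead, that sticks out 31 mm in the lid's plane beyond the 170 x 240 x 6 mm lid, on the side opposite the hinge. This point lies 190 mm from the hinge line. The lid's outer face is otherwise flat and bare.
- box_lid (a joint): Lid angle, rad: 0 = flat on the box, fully shut; grows as it opens, at most 1.6; it starts part open, between 0.7 and 1.3, leaning over the box (its outer face looks up and away from the robot). About 0.45 kg, stiff hinge: it stays where it is left and takes about 1 to 4 N, pushed down near the front edge on the outer face, to close.
- air_valve: Air valve on a fixed wooden riser of varying height (4 to 54 mm): steel base plate 250 (its x) x 100 x 12 mm; valve block 60 x 48 mm, 70 mm along +x from the middle, its top 158 mm above the plate's underside. Origin: centre of the plate's underside. x points level from the handle's free end to the pivot, roughly away from the robot. Short fixed steel bars beside the pivot show level.
- air_lever_pivot (a point): Pivot of the handle, on the valve block, 135 mm above the underside of the valve's base plate (139 to 189 mm above the bench); the pivot pin runs along the valve's y.
- air_lever_grip (a point): Point on the handle's centre line, 150 mm from the pivot, in the black rubber grip: a round bar 26 mm in diameter, from 100 to 190 mm from the pivot. Nearer the pivot the handle is a 14 mm steel rod. The point is 85 mm higher than the pivot at rest, and as high as the pivot when the handle is level.
- air_lever (a joint): Handle angle, rad: 0 = at rest, the free end raised 0.6 rad (34 degrees) above level; grows as the free end is pushed down; 0.6 = level; 1.0 = bottom stop, 23 degrees below level. Spring return: pushed at the middle of the grip it needs about 3 N to start and 9 N at level.
- wrench: Bystander: steel wrench 180 mm long lying on the bench roughly crosswise on the bench beyond the work. Origin: under its middle.
- tin: Bystander: plain steel tin, 72 mm in diameter, 110 mm high, upright. Origin: centre of its underside.
- nut_cup: Bystander: white plastic cup, 72 mm in diameter, 70 mm high, upright. Origin: centre of its underside.

How it is judged:
By the outcome, as a careful person would: the job done as asked, in the order asked, and still so for the second after the job is handed in, while the arm keeps its last pose, push and grip.
It also fails if it takes over 48 s, if anything falls off the work surface, if the arm or the gripper's body presses on something with over 40 N, if the wrist force passes 120 N, or if a joint passes its speed limit or range.

## Working session

There is one attempt and no reset: what is moved stays moved. The work goes in short steps, Python scripts to look and compute and a shell command to move; the robot and the scene stay as the last step left them, time stands still between calls to the robot, and variables do not carry over. Pictures are saved under pics/ and viewed, and the job is handed in when it is done.

```bash
ls; mkdir -p pics; python3 - <<'E'
from cell import arm, eyes
import cv2
print(arm.observe())
for n in ("scene","top","wrist"):
    d=eyes.get_image(n); cv2.imwrite(f"pics/{n}0.png",d["frame"])
    print(n,{k:v for k,v in d.items() if k!="frame"})
E
```

```text
pics
{'clock': 0.0, 'joints': array([-1.42659281,  0.43520467,  0.02499826,  1.57411342, -0.01160351,
        1.13400038, -0.07511231]), 'dq': array([-0.00012013, -0.00045846, -0.00032912,  0.0021171 ,  0.00011057,
       -0.00098271,  0.00153642]), 'joint_efforts': array([ 1.36426650e-03, -6.67877984e+01,  9.85629782e-01, -3.14452779e+01,
       -6.05097623e-02,  4.30157944e-02,  1.88692916e-04]), 'position': array([0.15262552, 0.60548735, 0.19315038]), 'ee_rot': array([-3.86855658e-01, -3.11763724e+00,  2.48187019e-03]), 'force': array([-0.67347427, -0.31364733,  1.53077323]), 'ft_torque': array([-8.30958774e-03, -1.66256213e-02,  5.62009480e-05]), 'width': 1.0001889041943035}
scene {'intrinsics': array([[421.30959844,   0.        , 265.75554659],
       [  0.        , 421.30959844, 189.94408997],
       [  0.        ,   0.        ,   1.        ]]), 'rvec': array([ 1.05283076,  2.65015296, -0.70171286]), 'tvec': array([ 0.43458091, -0.29222555,  1.5428398 ])}
top {'intrinsics': array([[446.56687828,   0.        , 262.04149499],
       [  0.        , 446.56687828, 193.56073133],
       [  0.        ,   0.        ,   1.        ]]), 'rvec': array([ 2.18840935, -2.15995819,  0.14151753]), 'tvec': array([-0.02455745,  0.63235036,  1.48788931])}
wrist {'intrinsics': array([[275.97762639,   0.        , 255.73825877],
       [  0.        , 275.97762639, 195.6849555 ],
       [  0.        ,   0.        ,   1.        ]]), 'T_tool_cam': array([[ 6.47819949e-04, -9.54519088e-01, -2.98149107e-01,
         8.13224735e-02],
       [ 9.99999788e-01,  6.39529508e-04,  1.25362404e-04,
         7.72607286e-05],
       [ 7.10143444e-05, -2.98149125e-01,  9.54519300e-01,
        -1.89758093e-01],
       [ 0.00000000e+00,  0.00000000e+00,  0.00000000e+00,
         1.00000000e+00]])}
```

View pics/scene0.png

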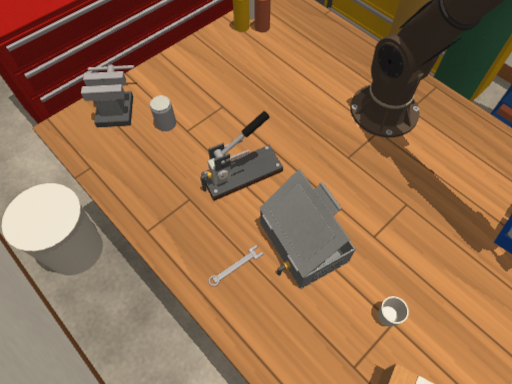

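View pics/top0.png

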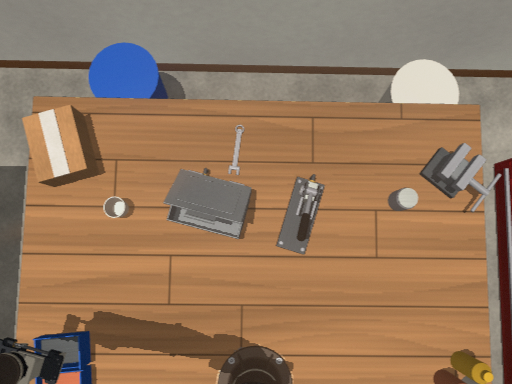

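View pics/wrist0.png

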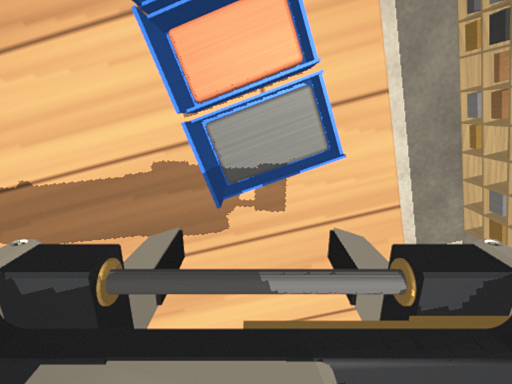

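The top view shows the base at (255,380), the box with its half-open lid at about (210,203), and the valve at about (302,212) with its grip end at about (303,235). The wrench is at (236,150), the cup at (117,207) and the tin at (405,198). I'll enlarge these areas.

```bash
python3 - <<'E'
import cv2
t=cv2.imread("pics/top0.png"); s=cv2.imread("pics/scene0.png")
def crop(im,x0,y0,w,h,k,n):
    c=cv2.resize(im[y0:y0+h,x0:x0+w],None,fx=k,fy=k,interpolation=cv2.INTER_CUBIC)
    for i in range(0,w,10):
        cv2.line(c,(i*k,0),(i*k,6 if i%50 else 14),(0,255,255),1)
        if i%20==0: cv2.putText(c,str(x0+i),(i*k,24),0,.35,(0,255,255),1)
    for i in range(0,h,10):
        cv2.line(c,(0,i*k),(6,i*k),(0,255,255),1)
        if i%20==0: cv2.putText(c,str(y0+i),(8,i*k+4),0,.35,(0,255,255),1)
    cv2.imwrite(n,c)
crop(t,155,150,190,112,4,"pics/tc.png")
crop(s,190,100,170,190,3,"pics/sc.png")
E
```

```text
(no output)
```

View pics/tc.png

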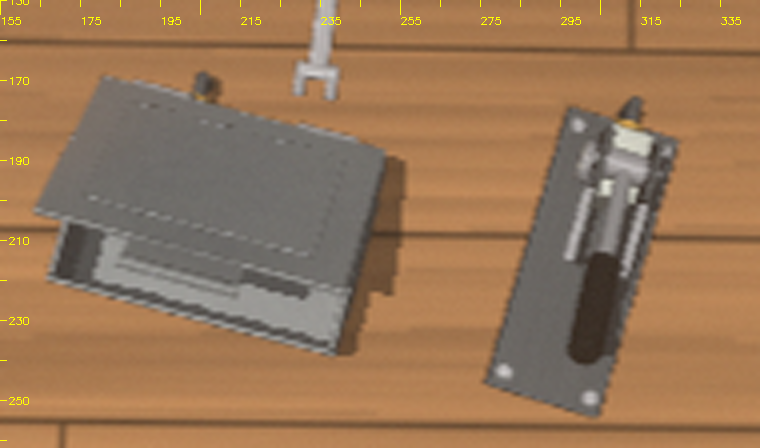

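View pics/sc.png

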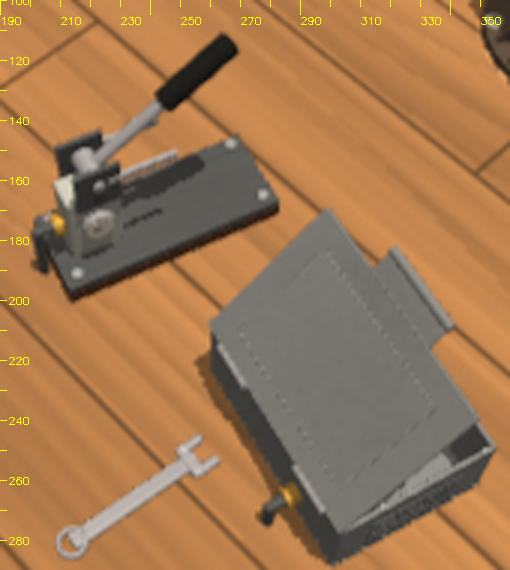

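```bash
cat > fit.py <<'E'
import numpy as np, cv2
from scipy.optimize import least_squares
C={"scene":(np.array([[421.3096,0,265.7555],[0,421.3096,189.9441],[0,0,1]]),np.array([1.05283076,2.65015296,-0.70171286]),np.array([0.43458091,-0.29222555,1.5428398])),
"top":(np.array([[446.56688,0,262.0415],[0,446.56688,193.5607],[0,0,1]]),np.array([2.18840935,-2.15995819,0.14151753]),np.array([-0.02455745,0.63235036,1.48788931]))}
def pr(c,P):
    K,r,t=C[c]; return cv2.projectPoints(np.array(P,float).reshape(-1,1,3),r,t,K,None)[0].reshape(-1,2)
def T(p,x,y,z): 
    c,s=np.cos(p[2]),np.sin(p[2]); return [p[0]+c*x-s*y,p[1]+s*x+c*y,z]
def lid(p,d,y,n=0.0):  # d from hinge
    a=p[3]; return T(p,.085-d*np.cos(a)+n*np.sin(a),y,.1+d*np.sin(a)+n*np.cos(a))
def grip(p,d,q=0.0):
    a=.6-q; return T(p,.07-d*np.cos(a),0,p[3]+.135+d*np.sin(a))
if __name__=="__main__":
    def bm(p): return [("top",T(p,-.085,.12,.1),(166.8,220)),("top",T(p,-.085,-.12,.1),(239.2,238.5)),
     ("top",lid(p,0,.12),(181.2,169)),("top",lid(p,0,-.12),(251.2,187.5)),("top",lid(p,.17,.12),(163.8,202.8)),("top",lid(p,.17,-.12),(242.5,222.3)),
     ("scene",lid(p,.17,-.12),(298.3,169.7)),("scene",lid(p,0,-.12),(260.7,207.3)),("scene",lid(p,0,.12),(303.3,276.7)),
     ("scene",lid(p,.2,-.045),(321.7,182.7)),("scene",lid(p,.2,.045),(340.7,209)),("scene",T(p,-.085,.12,.1),(354.7,250))]
    def vm(p): z=p[3]+.012; return [("top",T(p,.125,.05,z),(297,176.8)),("top",T(p,.125,-.05,z),(324.8,185.2)),("top",T(p,-.125,.05,z),(276.2,245.5)),("top",T(p,-.125,-.05,z),(305,254.2)),
     ("scene",T(p,-.125,-.05,z),(267.3,145)),("scene",T(p,-.125,.05,z),(283,168.3)),("scene",T(p,.125,.05,z),(214.3,198.7)),("scene",grip(p,.19),(266.7,114)),("scene",grip(p,.1),(246,133.3)),("top",grip(p,.1),(306,215))]
    for m,p0 in((bm,[.55,.1,0,1.]),(vm,[.55,-.1,0,.03])):
        f=lambda p:np.concatenate([pr(c,P)[0]-np.array(u) for c,P,u in m(p)])
        r=least_squares(f,p0,loss="soft_l1"); print(r.x.round(4)); print(r.fun.reshape(-1,2).round(1).tolist())
        p=r.x
        if m is bm: print("lip",np.round(lid(p,.19,0),3),"shut",np.round(lid([*p[:3],0],.19,0),3))
        else: print("grip rest",np.round(grip(p,.15),3),"level",np.round(grip(p,.15,.6),3),"end",np.round(grip(p,.19),3))
E
python3 fit.py
```

```text
[ 0.5917  0.1551 -0.2425  0.7518]
[[-0.1, -0.9], [-0.6, -0.6], [-0.2, -0.2], [0.8, -0.1], [-0.3, -0.6], [-1.2, 0.3], [0.4, -1.4], [-1.6, 0.3], [-0.1, 0.8], [-0.2, -1.2], [0.3, -1.0], [0.6, -1.8]]
lip [0.539 0.168 0.23 ] shut [0.49 0.18 0.1 ]
[ 0.5622 -0.1506 -0.2746  0.008 ]
[[-0.2, -0.5], [-0.3, -0.7], [0.5, 0.5], [-0.1, 0.2], [1.7, -0.1], [0.2, -1.4], [-0.4, -1.3], [0.3, 0.8], [-1.8, 1.9], [0.0, 0.3]]
grip rest [ 0.51  -0.136  0.228] level [ 0.485 -0.129  0.143] end [ 0.479 -0.127  0.25 ]
```

```bash
cat > to.py <<'E'
import sys,numpy as np
from scipy.spatial.transform import Rotation as R
from cell import arm
import fit
PB=[.5917,.1551,-.2425,.7518]; PV=[.5622,-.1506,-.2746,.008]
def rel(w):
    s=arm.observe(); return (R.from_rotvec(s["ee_rot"]).inv().apply(np.array(w)-s["position"])*1000).round(1)
def st():
    s=arm.observe(); print(round(s["clock"],2),s["position"].round(4),"F",s["force"].round(1),"tau",s["ft_torque"].round(2),"z",R.from_rotvec(s["ee_rot"]).as_matrix()[:,2].round(3),"yaw",round(float(np.arctan2(*(R.from_rotvec(s["ee_rot"]).as_matrix()[[1,0],1]))),3),"w",round(s["width"],3))
E
python3 -m inch '[[[1,0,0,-50,0],[1,0,0,-50,0],[1,-30,-20,0,0],[1,-40,-28,0,0],[1,-40,-28,0,0],[1,-40,-28,0,0],[1,-40,-28,0,0],[1,-40,-28,0,0]]]' 20
python3 -c "
from to import *
st(); print(rel(fit.T(PB,-.043,0,.28)))"
```

```text
clock: 0.95
position: [0.3353, 0.3931, 0.2943]
ee_rot: [-0.364, -3.117, 0.008]
force: [-0.3, 0.1, 0.2]
width: 0.355
0.95 [0.3353 0.3931 0.2943] F [-0.3  0.1  0.2] tau [ 0.07 -0.07  0.01] z [-0.004 -0.005 -1.   ] yaw 1.338 w 0.355
[-261.3 -172.    14.5]
```

```bash

python3 -m inch '[[[1,-40,-26,0,0],[1,-40,-26,0,0],[1,-40,-26,0,0],[1,-40,-26,0,0],[1,-40,-26,2,0],[1,-30,-20,2,0],[1,-20,-12,2,0],[1,-8,-5,2,0],[1,0,0,0,0]]]'
python3 -c "
from to import *
st(); print(rel(fit.T(PB,-.043,0,.28)))
import cv2
from cell import eyes
for n in ('scene','wrist'): cv2.imwrite('pics/%s1.png'%n,eyes.get_image(n)['frame'])"
```

```text
clock: 1.85
position: [0.5574, 0.1518, 0.2855]
ee_rot: [-0.38, -3.116, 0.012]
force: [-1.8, 0.6, -0.2]
width: 0.002
1.85 [0.5574 0.1518 0.2855] F [-1.8  0.6 -0.2] tau [ 0.03 -0.02  0.04] z [-0.003 -0.007 -1.   ] yaw 1.328 w 0.002
[10.4 11.4  5.4]
```

View pics/scene1.png

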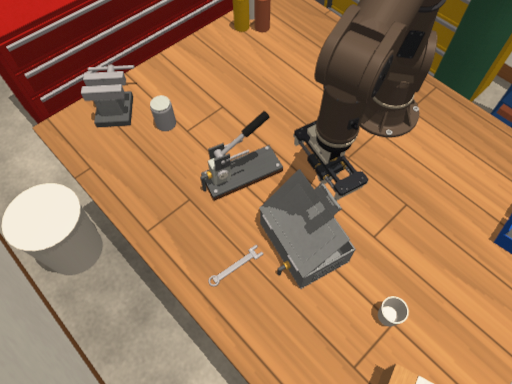

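View pics/wrist1.png

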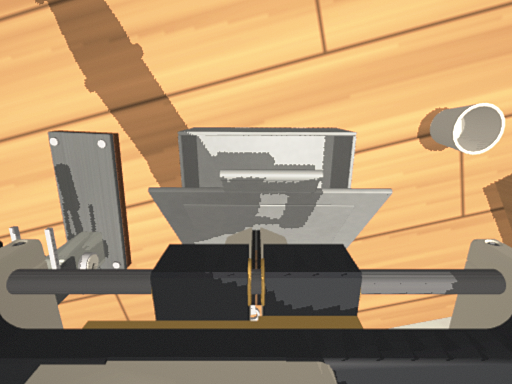

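The wrist view shows the closed fingertips at (255,240), over the outer face just behind the front edge (row 188). I'll descend gently.

```bash

python3 -m inch '[[[1,4,3,15,0],[1,4,3,15,0],[1,2,2,12,0],[1,0,0,10,0],[1,0,0,10,0]]]'
python3 -c "
from to import *
st();
s=arm.observe()['position']; d=rel(fit.T(PB,-.085,0,.11)); print(d)"
```

```text
clock: 2.45
position: [0.545, 0.1728, 0.2237]
ee_rot: [-0.358, -3.12, 0.002]
force: [0.4, 0.2, 0.1]
width: 0.005
2.45 [0.545  0.1728 0.2237] F [0.4 0.2 0.1] tau [-0.   -0.05  0.01] z [-0.001 -0.001 -1.   ] yaw 1.343 w 0.005
[ 35.4  -5.3 113.7]
```

```bash

python3 -m inch '[[[1,5,0,12,0],[1,5,0,12,0],[1,4,0,12,0],[1,4,0,12,0]]]'
python3 -c "
from to import *
st();
s=arm.observe()['position']; d=rel(fit.T(PB,-.085,0,.11)); print(d)"
```

```text
clock: 2.85
position: [0.5263, 0.1788, 0.1741]
ee_rot: [-0.355, -3.12, -0.001]
force: [0.4, -0.7, 2.5]
width: 0.006
2.85 [0.5263 0.1788 0.1741] F [ 0.4 -0.7  2.5] tau [-0.02  0.    0.01] z [-0.001  0.001 -1.   ] yaw 1.344 w 0.006
[15.9 -7.  64.1]
```

```bash

python3 -m inch '[[[1,3,0,12,0],[1,2,0,12,0],[1,1,0,10,0],[1,0,0,10,0],[1,0,0,8,0]]]'
python3 -c "
from to import *
st();
s=arm.observe()['position']; d=rel(fit.T(PB,-.085,0,.11)); print(d)"
```

```text
clock: 3.35
position: [0.5205, 0.181, 0.1191]
ee_rot: [0.353, 3.121, 0.003]
force: [-0.7, -0.2, 1.9]
width: 0.005
3.35 [0.5205 0.181  0.1191] F [-0.7 -0.2  1.9] tau [0.01 0.12 0.01] z [ 0.001  0.002 -1.   ] yaw 1.345 w 0.005
[ 9.9 -7.9  9.1]
```

```bash

python3 -m inch '[[[1,0,0,5,0],[1,0,0,4,0],[1,0,0,3,0],[1,0,0,3,0]]]'
python3 -c "
from to import *
st()"
```

```text
clock: 3.75
position: [0.5207, 0.1809, 0.1023]
ee_rot: [0.354, 3.121, 0.002]
force: [-0.8, 0.6, 1.8]
width: 0.006
3.75 [0.5207 0.1809 0.1023] F [-0.8  0.6  1.8] tau [ 0.07  0.18 -0.03] z [ 0.     0.001 -1.   ] yaw 1.345 w 0.006
```

```bash

python3 -m inch '[[[1,0,0,2,0],[1,0,0,2,0],[1,0,0,2,0]]]'
python3 -c "
from to import *
st()"
```

```text
clock: 4.05
position: [0.5208, 0.1809, 0.0961]
ee_rot: [0.354, 3.121, 0.003]
force: [-0.4, 0.0, 1.7]
width: 0.004
4.05 [0.5208 0.1809 0.0961] F [-0.4  0.   1.7] tau [0.03 0.22 0.02] z [ 0.001  0.002 -1.   ] yaw 1.345 w 0.004
```

```bash

python3 -c "
from to import *
import cv2
from cell import eyes
for n in ('scene','top','wrist'): cv2.imwrite('pics/%s2.png'%n,eyes.get_image(n)['frame'])
f=cv2.imread('pics/scene2.png')[140:300,220:400]
cv2.imwrite('pics/sc2.png',cv2.resize(f,None,fx=3.3,fy=3.3,interpolation=2))
st()"
```

```text
4.2 [0.5209 0.1809 0.0961] F [-0.3 -0.1 -0.1] tau [ 0.   -0.02  0.02] z [ 0.001  0.002 -1.   ] yaw 1.345 w 0.009
```

View pics/sc2.png

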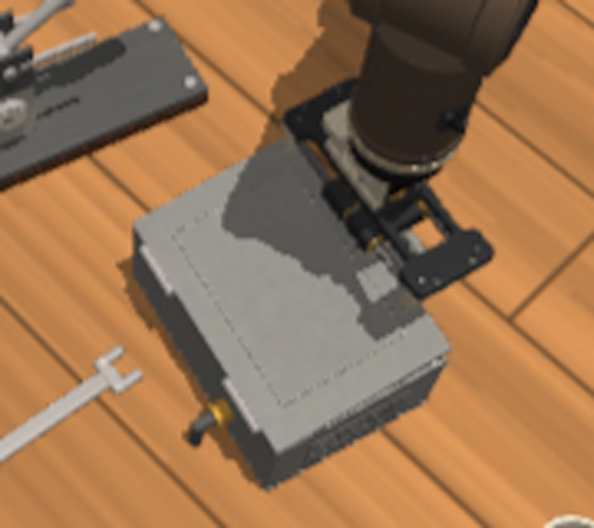

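View pics/wrist2.png

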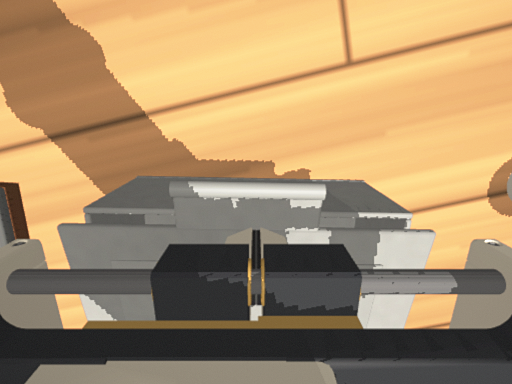

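The wrist view may still show a small gap under the lid at rows 212 to 225. I'll push on until the force rises.

```bash

python3 -m inch '[[[1,0,0,2,0],[1,0,0,3,0]]]'
python3 -c "
from to import *
st()"
python3 -m inch '[[[1,0,0,3,0],[1,0,0,3,0]]]'
```

```text
clock: 4.4
position: [0.5212, 0.181, 0.0913]
ee_rot: [0.354, 3.12, 0.003]
force: [-0.5, 0.4, 1.5]
width: 0.006
4.4 [0.5212 0.181  0.0913] F [-0.5  0.4  1.5] tau [0.01 0.24 0.03] z [ 0.001  0.002 -1.   ] yaw 1.345 w 0.006
clock: 4.6
position: [0.5212, 0.1811, 0.0849]
ee_rot: [0.354, 3.12, 0.003]
force: [0.0, 0.4, 2.0]
width: 0.008
```

```bash

python3 -c "
from to import *
import cv2
from cell import eyes
st()
for n in ('scene','top','wrist'):
  f=eyes.get_image(n)['frame']
  cv2.imwrite('pics/%s3.png'%n,f)
  if n!='wrist':
    f=cv2.resize(f,None,fx=4,fy=4,interpolation=2)
    p=arm.observe()['position']; pts=[p]+[fit.T(PB,x,y,.1) for x in(-.085,.085) for y in (-.12,.12)]
    for q in fit.pr(n,pts): cv2.circle(f,tuple(((q+.5)*4).astype(int)),3,(0,0,255),-1)
    f=f[560:1160,880:1600] if n=='scene' else f[600:1100,600:1300]
    cv2.imwrite('pics/%s3c.png'%n,f)
"
```

```text
4.6 [0.5212 0.1811 0.0849] F [0.  0.4 2. ] tau [0.04 0.19 0.03] z [ 0.001  0.002 -1.   ] yaw 1.345 w 0.008
```

View pics/scene3c.png

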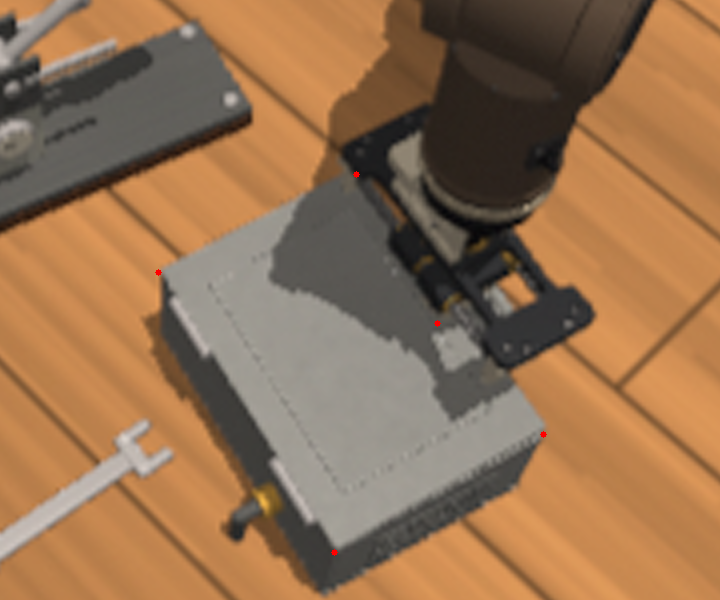

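View pics/top3c.png

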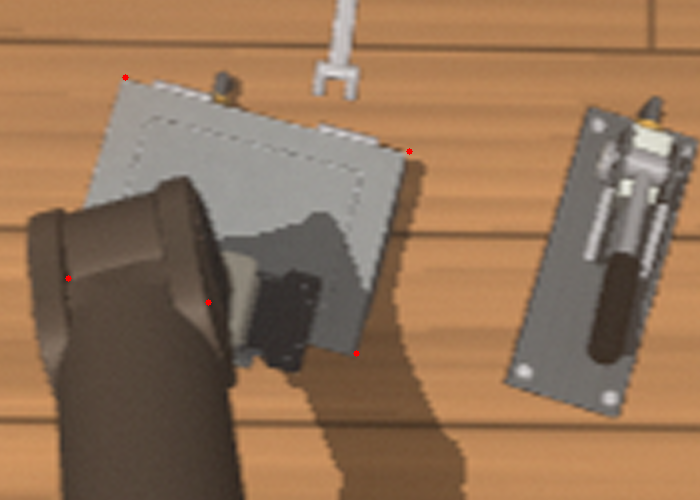

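View pics/wrist3.png

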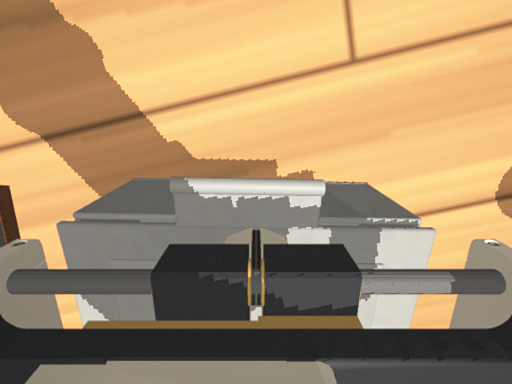

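```bash

python3 -c "
from to import *
import cv2
s=arm.observe()['position']
Tc=np.array([[6.478e-4,-.954519,-.298149,.0813225],[1,6.395e-4,1.2536e-4,7.7e-5],[7.1e-5,-.298149,.9545193,-.189758],[0,0,0,1]])
K=np.array([[275.978,0,255.738],[0,275.978,195.685],[0,0,1]])
Rt=R.from_rotvec(arm.observe()['ee_rot'])
def w(P):
  p=Rt.inv().apply(np.array(P)-s); c=np.linalg.inv(Tc)@np.append(p,1); u=K@c[:3]; return (u/u[2])[:2].round(1)
print('tcp',w(s))
for a in (0,.05,.1):
  P=[*PB[:3],a]
  print(a,[w(fit.lid(P,d,y)) for d,y in((.17,.12),(.17,-.12),(.2,.045),(.2,-.045))])
print('box',[w(fit.T(PB,-.085,y,z)) for y,z in((.12,.1),(-.12,.1),(.12,0),(-.12,0))])
for z in (.085,.095,.105,.115): print(z,fit.pr('scene',[s[0],s[1],z])*4-[880,560])
f=cv2.imread('pics/wrist3.png')[160:290,50:450]
cv2.imwrite('pics/w3c.png',cv2.resize(f,None,fx=2,fy=2,interpolation=2))
f=cv2.imread('pics/scene3.png')[190:240,310:370]
cv2.imwrite('pics/s3d.png',cv2.resize(f,None,fx=10,fy=10,interpolation=2))
"
```

```text
tcp [255.6 224. ]
0 [array([419.6, 221.4]), array([ 66.7, 215.9]), array([313.5, 176.7]), array([174.5, 174.4])]
0.05 [array([426.9, 226.7]), array([ 58.2, 221. ]), array([316.7, 180.9]), array([170. , 178.5])]
0.1 [array([434.7, 233.1]), array([ 49.1, 227.3]), array([320.3, 186.4]), array([165. , 183.9])]
box [array([419.6, 221.4]), array([ 66.7, 215.9]), array([364.3, 183.7]), array([130.4, 179.8])]
0.085 [[435.19432365 321.37417749]]
0.095 [[437.1912651 315.297499 ]]
0.105 [[439.21693994 309.133385  ]]
0.115 [[441.27197282 302.87993471]]
```

View pics/w3c.png

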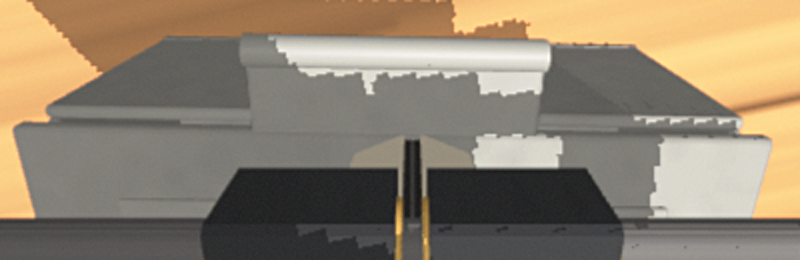

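View pics/s3d.png

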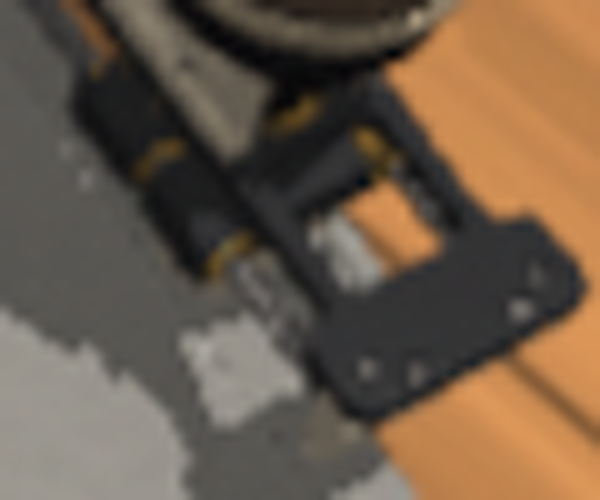

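The box rim matches the model, with its corners at (420,219) and (74,219). The lid corners at (57,222) and (435,229) match a lid angle of about 0.07 rad. So the lid is nearly shut, and the real fingertip contact lies roughly 27 mm behind the reported TCP. I'll keep pushing and watch the force.

```bash

python3 -m inch '[[[1,0,0,3,0],[1,0,0,3,0]]]'
python3 -m inch '[[[1,0,0,3,0],[1,0,0,2,0]]]'

```

```text
clock: 4.95
position: [0.5214, 0.181, 0.0788]
ee_rot: [0.354, 3.12, 0.003]
force: [-1.1, 0.3, 1.2]
width: 0.007
clock: 5.15
position: [0.5214, 0.1811, 0.0737]
ee_rot: [0.354, 3.12, 0.004]
force: [-10.0, -3.4, 33.3]
width: 0.001
```

```bash

python3 -c "
from to import *
import cv2
from cell import eyes
st()
f=eyes.get_image('wrist')['frame']
cv2.imwrite('pics/w4.png',cv2.resize(f[150:290,50:450],None,fx=2,fy=2,interpolation=2))
f=eyes.get_image('scene')['frame'][130:300,240:400]
cv2.imwrite('pics/s4.png',cv2.resize(f,None,fx=3.5,fy=3.5,interpolation=2))
st()"
```

```text
5.15 [0.5214 0.1811 0.0737] F [-10.   -3.4  33.3] tau [-0.6   2.22 -0.03] z [ 0.002  0.002 -1.   ] yaw 1.345 w 0.001
5.25 [0.5213 0.1811 0.074 ] F [-3.2 -0.6  7.6] tau [-0.09  0.72 -0.03] z [ 0.002  0.002 -1.   ] yaw 1.345 w 0.003
```

View pics/w4.png

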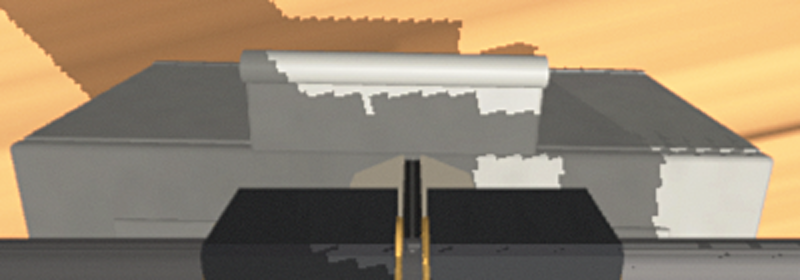

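View pics/s4.png

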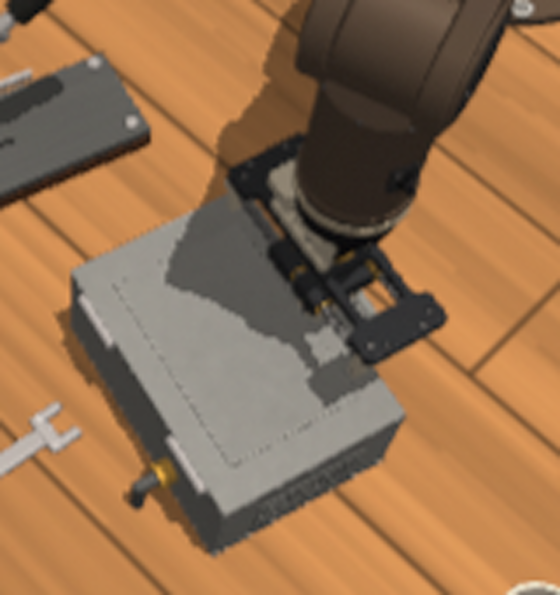

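The lid now lies flush on the walls, with its edges coincident at rows 145 to 155 of the crop, and the force hit a hard stop. I'll lift clear and move above the valve grip.

```bash

python3 -m inch '[[[1,0,0,-30,0],[1,0,0,-45,0],[1,0,0,-50,0],[1,0,0,-50,0],[1,0,0,-40,2.5]]]'
python3 -c "
from to import *
st(); print(fit.T(PV,-.066,0,.27),rel(fit.T(PV,-.066,0,.27)))"
```

```text
clock: 5.75
position: [0.5176, 0.1788, 0.2894]
ee_rot: [-0.422, -3.104, 0.009]
force: [1.5, 0.3, -0.3]
width: 0.006
5.75 [0.5176 0.1788 0.2894] F [ 1.5  0.3 -0.3] tau [-0.01 -0.09  0.01] z [-0.009 -0.004 -1.   ] yaw 1.3 w 0.006
[np.float64(0.49867277319919684), np.float64(-0.1327033116192042), 0.27] [ -65.1 -305.1   21. ]
```

```bash

python3 -m inch '[[[1,-8,-40,0,0],[1,-9,-45,0,0],[1,-9,-45,0,0],[1,-9,-45,0,0],[1,-9,-45,0,0],[1,-9,-40,0,0],[1,-7,-25,0,0],[1,-3,-12,0,0],[1,0,0,0,0]]]'
python3 -c "
from to import *
import cv2
from cell import eyes
st(); print(rel(fit.T(PV,-.066,0,.27)))
for n in ('scene','top','wrist'):
  f=eyes.get_image(n)['frame']; cv2.imwrite('pics/%s5.png'%n,f)
f=cv2.imread('pics/scene5.png')[80:310,190:370]
cv2.imwrite('pics/s5.png',cv2.resize(f,None,fx=2.6,fy=2.6,interpolation=2))
"
```

```text
clock: 6.65
position: [0.5021, -0.1347, 0.2959]
ee_rot: [0.422, 3.107, 0.001]
force: [0.3, 0.4, -0.8]
width: 0.004
6.65 [ 0.5021 -0.1347  0.2959] F [ 0.3  0.4 -0.8] tau [-0.    0.01  0.07] z [ 0.006 -0.    -1.   ] yaw 1.301 w 0.004
[ 4.   0.9 25.9]
```

View pics/s5.png

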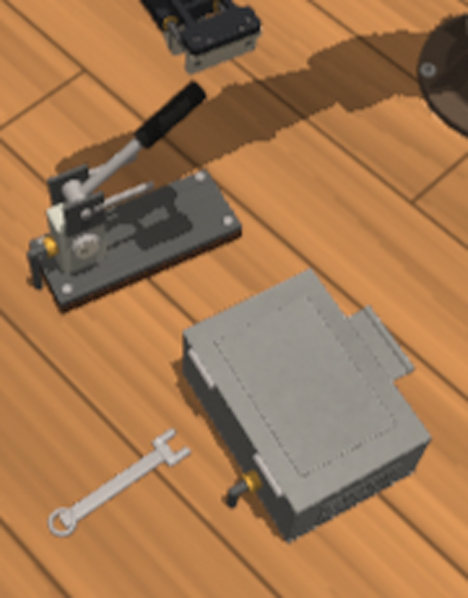

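View pics/wrist5.png

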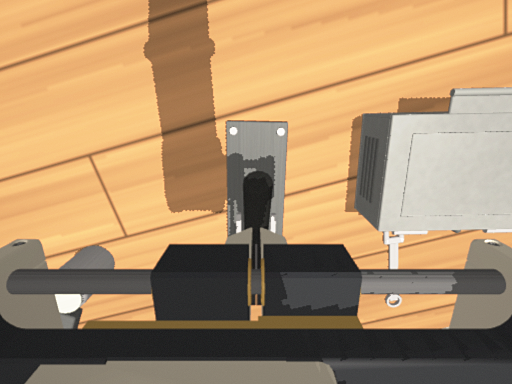

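```bash

python3 -c "
from to import *
import cv2
p=arm.observe()['position']
for t in (0,.015,.03,.045): print(t,fit.pr('scene',p+[0,0,t])[0].round(1))
f=cv2.imread('pics/scene5.png')[75:150,235:310]
cv2.imwrite('pics/s5b.png',cv2.resize(f,None,fx=8,fy=8,interpolation=2))
"
```

```text
0 [260.  107.7]
0.015 [260. 104.]
0.03 [260.  100.2]
0.045 [260.   96.4]
```

View pics/s5b.png

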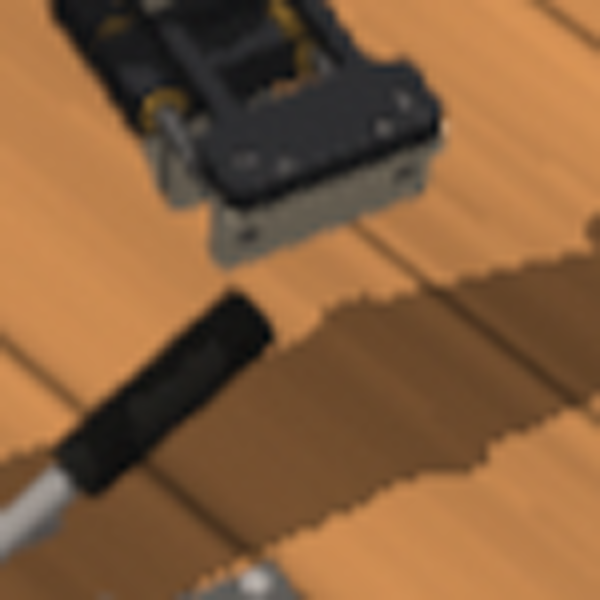

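```bash

python3 -c "
from to import *
s=arm.observe(); Rt=R.from_rotvec(s['ee_rot'])
for y in (.085,.095):
  for x in (-.0375,.0375):
    print(y,x,[fit.pr('scene',s['position']+Rt.apply([x,y,-t]))[0].round(1).tolist() for t in (0.01,.03,.05,.066)])
"
```

```text
0.085 -0.0375 [[262.6, 132.3], [262.7, 127.5], [262.8, 122.5], [262.8, 118.4]]
0.085 0.0375 [[287.5, 121.9], [287.9, 117.0], [288.4, 111.9], [288.8, 107.8]]
0.095 -0.0375 [[264.4, 135.0], [264.5, 130.2], [264.6, 125.3], [264.7, 121.2]]
0.095 0.0375 [[289.4, 124.6], [289.9, 119.7], [290.4, 114.6], [290.8, 110.4]]
```

The fingertip shows at scene pixel (257,100.6), which confirms it sits about 30 mm behind the reported TCP. The grip is centred under the fingers at wrist column 257. I'll descend onto the grip.

```bash

python3 -m inch '[[[1,2,1,20,0],[1,2,0,20,0],[1,0,0,15,0],[1,0,0,8,0],[1,0,0,4,0]]]'
python3 -c "
from to import *
st(); print(rel(fit.T(PV,-.085,0,.126)))"
```

```text
clock: 7.3
position: [0.5024, -0.1208, 0.2274]
ee_rot: [0.395, 3.108, 0.007]
force: [1.1, 0.3, 3.8]
width: 0.006
7.3 [ 0.5024 -0.1208  0.2274] F [1.1 0.3 3.8] tau [-0.   -0.1  -0.02] z [ 0.009  0.003 -1.   ] yaw 1.318 w 0.006
[ 20.4 -12.6 101.2]
```

```bash

python3 -c "
from to import *
import cv2
from cell import eyes
f=eyes.get_image('wrist')['frame']; cv2.imwrite('pics/w6.png',cv2.resize(f[100:300,150:400],None,fx=3,fy=3,interpolation=2))
f=eyes.get_image('scene')['frame'][75:190,195:310]
cv2.imwrite('pics/s6.png',cv2.resize(f,None,fx=5,fy=5,interpolation=2))
st(); print(arm.observe()['dq'].round(3))
"
```

```text
7.4 [ 0.5026 -0.1211  0.2278] F [2.5 1.8 2.7] tau [ 0.32 -0.42 -0.01] z [ 0.01   0.003 -1.   ] yaw 1.317 w 0.006
[ 0.006 -0.01   0.009 -0.022 -0.     0.011 -0.001]
```

View pics/w6.png

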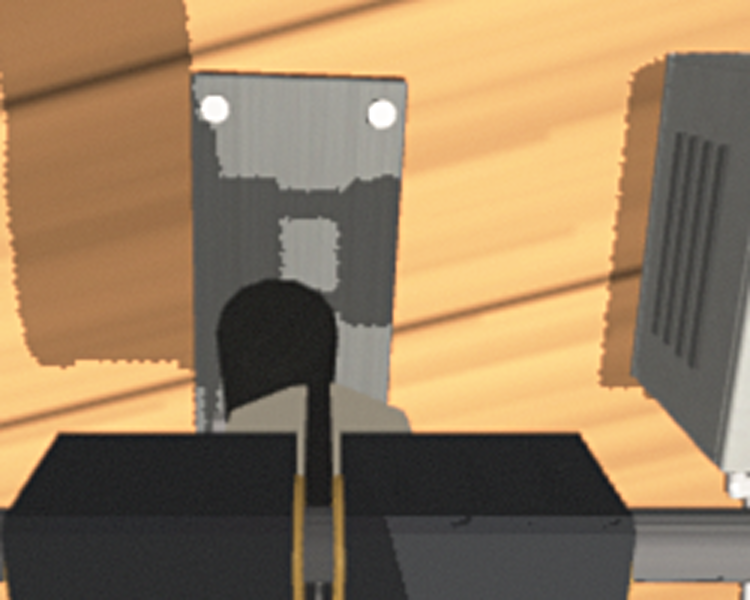

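View pics/s6.png

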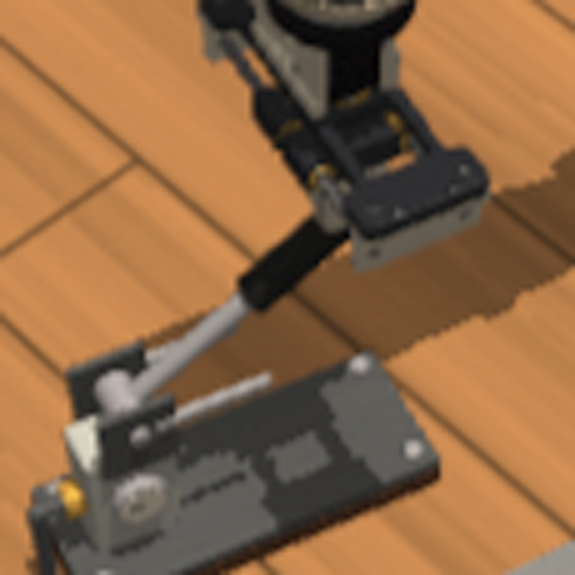

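The fingers sit about 12 mm off the bar's axis towards +y (finger at crop column 318, bar at 277). I'll lift and re-centre.

```bash

python3 -m inch '[[[1,0,0,-20,0],[1,0,-6,-6,1],[1,0,-6,0,0],[1,0,0,0,0],[1,0,0,0,0],[1,0,0,0,0]]]'
python3 -c "
from to import *
st(); print(rel(fit.T(PV,-.066,0,.23)))"
```

```text
clock: 8.0
position: [0.499, -0.1338, 0.2547]
ee_rot: [0.426, 3.103, 0.007]
force: [-0.1, 0.3, -0.3]
width: 0.005
8.0 [ 0.499  -0.1338  0.2547] F [-0.1  0.3 -0.3] tau [-0.01 -0.01  0.04] z [ 0.01   0.003 -1.   ] yaw 1.298 w 0.005
[ 0.9  0.8 24.7]
```

```bash

python3 -m inch '[[[1,0,0,8,0],[1,0,0,8,0],[1,0,0,6,0],[1,0,0,4,0]]]'
python3 -c "
from to import *
st(); print(rel(fit.T(PV,-.085,0,.126)))"
```

```text
clock: 8.4
position: [0.4993, -0.1335, 0.2261]
ee_rot: [0.425, 3.103, 0.007]
force: [0.8, 0.5, 3.0]
width: -0.0
8.4 [ 0.4993 -0.1335  0.2261] F [0.8 0.5 3. ] tau [-0.05  0.11  0.05] z [ 0.01   0.003 -1.   ] yaw 1.299 w -0.0
[20.6  0.1 99.9]
```

Contact is centred at about 3 N. I'll push down along the arc.

```bash

python3 -m inch '[[[1,4,0,10,0],[1,4,0,10,0],[1,3,0,10,0],[1,3,0,10,0]]]'
python3 -c "
from to import *
st(); print(rel(fit.T(PV,-.085,0,.126)))"
```

```text
clock: 8.8
position: [0.4864, -0.1298, 0.1845]
ee_rot: [0.425, 3.101, 0.007]
force: [-1.8, -0.6, 6.6]
width: 0.003
8.8 [ 0.4864 -0.1298  0.1845] F [-1.8 -0.6  6.6] tau [ 0.07  0.55 -0.02] z [ 0.012  0.003 -1.   ] yaw 1.299 w 0.003
[ 7.   0.2 58.4]
```

```bash

python3 -m inch '[[[1,2,0,10,0],[1,2,0,10,0],[1,2,0,8,0],[1,1,0,6,0],[1,0,0,4,0]]]'
python3 -c "
from to import *
import cv2
from cell import eyes
st(); print(rel(fit.T(PV,-.085,0,.126)))
for n in ('scene','top','wrist'):
  f=eyes.get_image(n)['frame']; cv2.imwrite('pics/%s7.png'%n,f)
f=cv2.imread('pics/scene7.png')[100:200,195:310]
cv2.imwrite('pics/s7.png',cv2.resize(f,None,fx=6,fy=6,interpolation=2))
st()"
```

```text
clock: 9.3
position: [0.4772, -0.1272, 0.1434]
ee_rot: [0.426, 3.103, 0.008]
force: [-4.3, 0.6, 8.9]
width: 0.01
9.3 [ 0.4772 -0.1272  0.1434] F [-4.3  0.6  8.9] tau [0.17 0.83 0.04] z [ 0.01   0.004 -1.   ] yaw 1.298 w 0.01
[-3.1  0.4 17.4]
9.45 [ 0.4772 -0.1272  0.1435] F [-3.1  0.   8. ] tau [ 0.14  0.65 -0.02] z [ 0.009  0.004 -1.   ] yaw 1.298 w 0.004
```

View pics/s7.png

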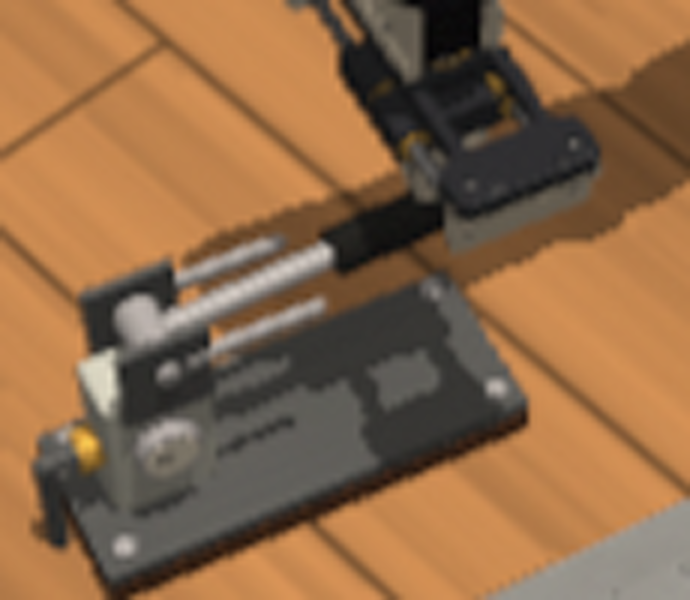

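View pics/wrist7.png

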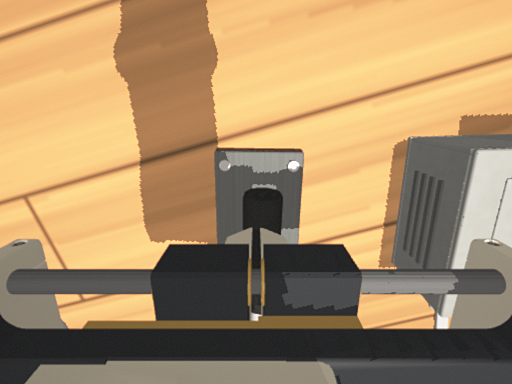

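```bash

cat > ov.py <<'E'
import sys,cv2,numpy as np
from to import *
n,src,q,out=sys.argv[1],sys.argv[2],float(sys.argv[3]),sys.argv[4]
f=cv2.imread(src); f=cv2.resize(f,None,fx=8,fy=8,interpolation=2)
for d in np.arange(0,.17,.02):
    P=[PV[0],PV[1],PV[2],PV[3]]
    for off,col in((0,(0,0,255)),(1,(0,255,0)),(-1,(0,255,0))):
        a=.6-q; r=.007 if d<.1 else .013
        w=fit.T(P,.07-d*np.cos(a)+0,0,0); g=fit.grip(P,d,q)
        y=off*r; c,s=np.cos(P[2]),np.sin(P[2]); g=[g[0]-s*y,g[1]+c*y,g[2]]
        u=fit.pr(n,g)[0]; cv2.circle(f,tuple(((u+.5)*8).astype(int)),2,col,-1)
c=fit.pr(n,fit.grip(PV,.08,.6))[0]*8; x0,y0=int(c[0])-330,int(c[1])-250
cv2.imwrite(out,f[y0:y0+500,x0:x0+660])
E
python3 ov.py scene pics/scene7.png 0.49 pics/ov7.png; for q in 0.4 0.5 0.6; do python3 -c "
import fit; PV=[.5622,-.1506,-.2746,.008]
print($q,fit.pr('scene',fit.grip(PV,.1,$q)),fit.pr('scene',fit.grip(PV,0,$q)))"; done
```

```text
0.4 [[249.23442337 140.79092082]] [[219.99393717 156.93305504]]
0.5 [[249.74168364 142.57432386]] [[219.99393717 156.93305504]]
0.6 [[249.9503693 144.4738313]] [[219.99393717 156.93305504]]
```

View pics/ov7.png

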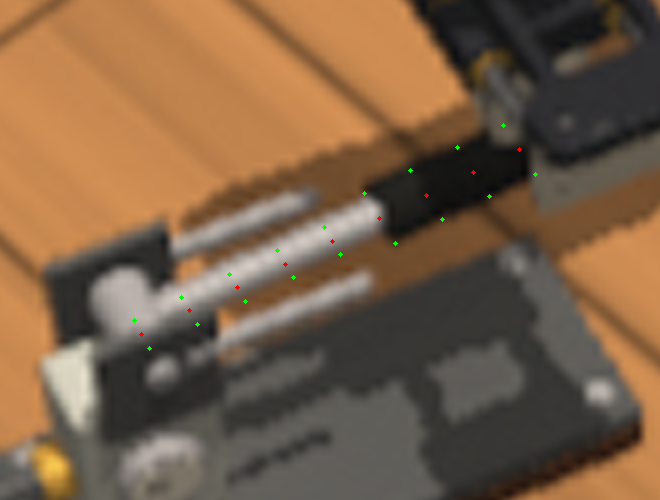

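```bash
python3 -c "
import cv2
f=cv2.imread('pics/scene7.png')[122:168,208:266]
f=cv2.resize(f,None,fx=13,fy=13,interpolation=cv2.INTER_LANCZOS4)
for i in range(0,58,4): cv2.putText(f,str(208+i),(i*13,8),0,.3,(0,255,255),1); cv2.line(f,(i*13,10),(i*13,14),(0,255,255),1)
for i in range(0,46,4): cv2.putText(f,str(122+i),(0,i*13+4),0,.3,(0,255,255),1)
cv2.imwrite('pics/z7.png',f)"
```

```text
(no output)
```

View pics/z7.png

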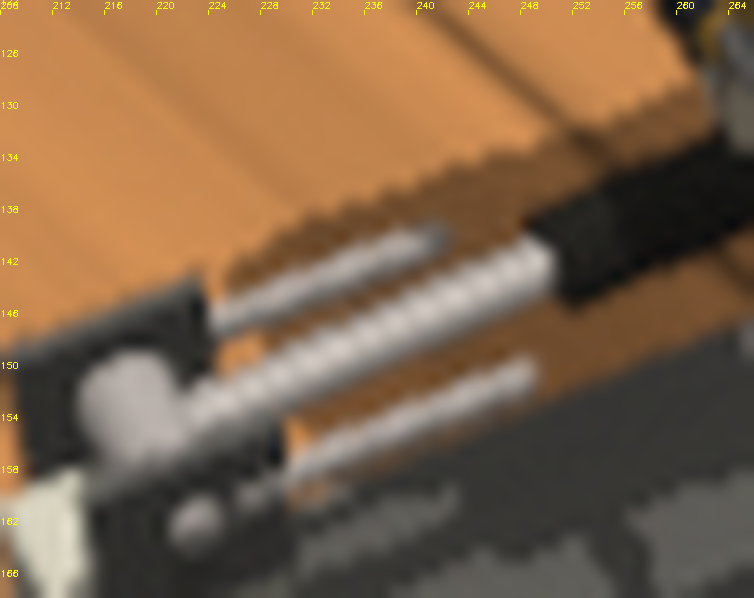

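```bash
python3 - <<'E'
import numpy as np, cv2
import fit
from fit import *
def G(p,d,q,px): a=.6-q; return T(p,px-d*np.cos(a),0,p[3]+.135+d*np.sin(a))
def res(v):
    p=v[:4]; px=v[4]; q=v[5]; b={"scene":v[6:8],"top":v[8:10]}; z=p[3]+.012
    M=[("top",T(p,.125,.05,z),(297,176.8)),("top",T(p,.125,-.05,z),(324.8,185.2)),("top",T(p,-.125,.05,z),(276.2,245.5)),("top",T(p,-.125,-.05,z),(305,254.2)),
     ("scene",T(p,-.125,-.05,z),(267.3,145)),("scene",T(p,-.125,.05,z),(283,168.3)),("scene",T(p,.125,.05,z),(214.3,198.7)),
     ("scene",G(p,.19,0,px),(266.8,114.5)),("scene",G(p,.1,0,px),(246,133)),("scene",G(p,.1,q,px),(250,141.7)),("top",G(p,.1,0,px),(306,214.5)),("top",G(p,.19,0,px),(301.5,239.5))]
    r=[(pr(c,P)[0]+b[c]-np.array(u)) for c,P,u in M]
    g0,g1=pr("scene",G(p,.02,q,px))[0],pr("scene",G(p,.1,q,px))[0]
    sl=(g1-g0)[1]/(g1-g0)[0]; 
    h0,h1=pr("scene",T(p,px-.03,0,p[3]+.135))[0],pr("scene",T(p,px-.09,0,p[3]+.135))[0]; sh=(h1-h0)[1]/(h1-h0)[0]
    return np.concatenate([np.ravel(r),[(sl+.43)*30,(sh+.393)*30],(v[6:]) /1.0,[(px-.07)/.003]]),sl,sh
r=least_squares(lambda v:res(v)[0],[.5622,-.1506,-.2746,.015,.07,.5,0,0,0,0],loss="soft_l1",x_scale=[.01,.01,.01,.01,.01,.1,1,1,1,1])
print(r.x.round(4),res(r.x)[1:]); print(r.fun[:24].reshape(-1,2).round(1).tolist(), r.fun[24:].round(2))
E
```

```text
[ 0.5623 -0.1511 -0.2785  0.0089  0.0687  0.525  -0.0363  0.1208 -0.0508
  0.0225] (np.float64(-0.4616174051952257), np.float64(-0.4117910236313071))
[[0.1, -0.5], [-0.0, -0.7], [0.5, 0.4], [-0.1, 0.2], [1.6, -0.1], [0.1, -1.4], [-0.7, -1.5], [0.5, 0.0], [-1.5, 1.9], [0.1, 1.1], [0.1, 1.2], [-0.4, -0.3]] [-0.95 -0.56 -0.04  0.12 -0.05  0.02 -0.44]
```

The rod sits about 1.1 px above the midpoint of the level bars' ends, so the handle is at about 0.53 rad. I need roughly 11 mm more and will go in small steps.

```bash

python3 -m inch '[[[1,-1,0,4,0],[1,0,0,3,0],[1,0,0,2,0],[1,0,0,0,0]]]'
cat > look.py <<'E'
import sys,cv2
from to import *
from cell import eyes
k=sys.argv[1]
f=eyes.get_image('scene')['frame']; cv2.imwrite(f'pics/scene{k}.png',f)
f=f[122:168,208:266]
f=cv2.resize(f,None,fx=13,fy=13,interpolation=cv2.INTER_LANCZOS4)
cv2.imwrite(f'pics/z{k}.png',f); st()
E
python3 look.py 8
```

```text
clock: 9.85
position: [0.4764, -0.127, 0.1336]
ee_rot: [0.426, 3.105, 0.01]
force: [-1.4, 0.2, 8.4]
width: 0.004
9.9 [ 0.4764 -0.127   0.1337] F [-2.1  0.8  8.7] tau [0.1  0.32 0.05] z [ 0.008  0.005 -1.   ] yaw 1.298 w 0.0
```

View pics/z8.png

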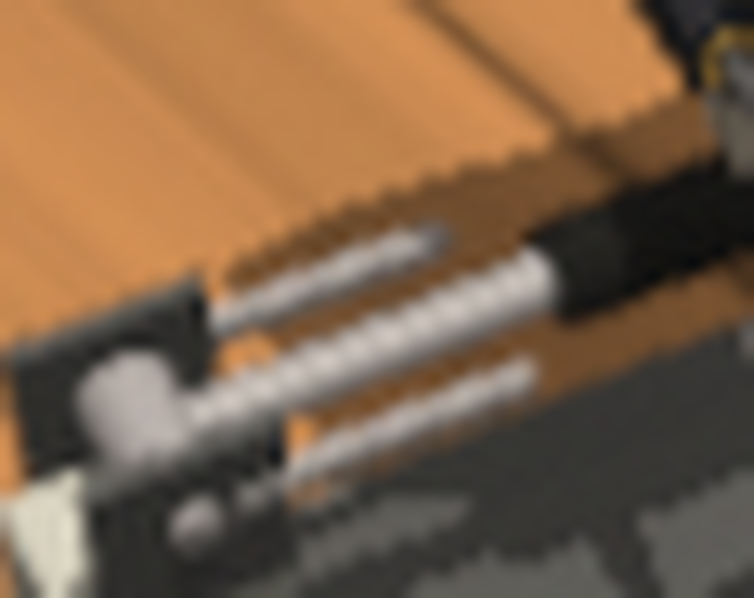

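```bash
cat > lines.py <<'E'
import sys,cv2,numpy as np
f=cv2.imread(sys.argv[1]).astype(float)
b=f[...,0]  # blue: grey metal bright, wood/dark low
def line(x0,x1,yf,h):
    X=[];Y=[]
    for x in range(x0,x1+1):
        c=yf(x); ys=np.arange(int(round(c-h)),int(round(c+h))+1); w=np.clip(b[ys,x]-80,0,None)
        if w.sum()>0: X.append(x);Y.append((w*ys).sum()/w.sum())
    p=np.polyfit(X,Y,1); r=np.array(Y)-np.polyval(p,X); print(p.round(3),"rms",r.std().round(2)); return p
u=line(226,239,lambda x:146.2-.39*(x-224.5),2.5)
l=line(232,247,lambda x:157.5-.395*(x-230.5),2.5)
r=line(229,247,lambda x:float(sys.argv[2])-.41*(x-223),3.2)
# bar free ends
E1=np.array([241.3,np.polyval(u,241.3)]);E2=np.array([248.6,np.polyval(l,248.6)]);m=(E1+E2)/2
print("mid",m,"rod above by",m[1]-np.polyval(r,m[0]))
E
python3 lines.py pics/scene7.png 153; python3 lines.py pics/scene8.png 153.5
python3 - <<'E'
import sys; sys.path.insert(0,'.')
import fit,numpy as np
PV=[.5623,-.1511,-.2785,.009]
for y in(-.03,.03):
    a,b=fit.pr('scene',fit.T(PV,.04,y,.144))[0],fit.pr('scene',fit.T(PV,-.02,y,.144))[0]; print((b-a)[1]/(b-a)[0],a,b)
for q in(.5,.55,.6): 
    a,b=fit.pr('scene',fit.grip(PV,.03,q))[0],fit.pr('scene',fit.grip(PV,.09,q))[0]; print(q,(b-a)[1]/(b-a)[0],a,b)
E
```

```text
[ -0.392 234.053] rms 0.1
[ -0.401 249.652] rms 0.08
[ -0.447 252.988] rms 0.07
mid [244.95       144.65027998] rod above by 1.2155325853507293
[ -0.391 233.832] rms 0.1
[ -0.4   249.351] rms 0.08
[ -0.408 244.347] rms 0.08
mid [244.95       144.65726759] rod above by 0.20294502841360895
-0.4060787141891134 [224.71730415 145.5809275 ] [242.53174664 138.3468616 ]
-0.41758751508908715 [233.22043681 160.23764591] [251.30668891 152.68505284]
0.5 -0.47846326502002473 [228.81758736 152.2753964 ] [246.66664326 143.73527884]
0.55 -0.4448789743521988 [228.88251574 152.5495554 ] [246.80401397 144.57665764]
0.6 -0.41175785897634465 [228.92472357 152.83319135] [246.87417793 145.44236245]
```

The centroid line fits give a rod slope of -0.408 against -0.396 for the bars, and an offset of 0.2 px, so the handle is about 0.015 rad short of level. That is roughly 2.5 mm more.

```bash

python3 -m inch '[[[1,0,0,2,0],[1,0,0,0.5,0],[1,0,0,0,0],[1,0,0,0,0]]]'
python3 look.py 9; python3 lines.py pics/scene9.png 153.7; python3 -c "
from to import *
st()"
```

```text
clock: 10.3
position: [0.4763, -0.1269, 0.1314]
ee_rot: [0.426, 3.103, 0.011]
force: [-1.9, 0.2, 9.4]
width: 0.003
10.35 [ 0.4763 -0.1269  0.1314] F [-1.7  0.3  9.1] tau [0.11 0.32 0.01] z [ 0.01   0.006 -1.   ] yaw 1.298 w 0.004
[ -0.391 233.754] rms 0.1
[ -0.402 249.909] rms 0.08
[ -0.394 241.341] rms 0.08
mid [244.95       144.64971749] rod above by -0.08617441881946775
10.35 [ 0.4763 -0.1269  0.1314] F [-1.7  0.3  9.1] tau [0.11 0.32 0.01] z [ 0.01   0.006 -1.   ] yaw 1.298 w 0.004
```

View pics/scene9.png

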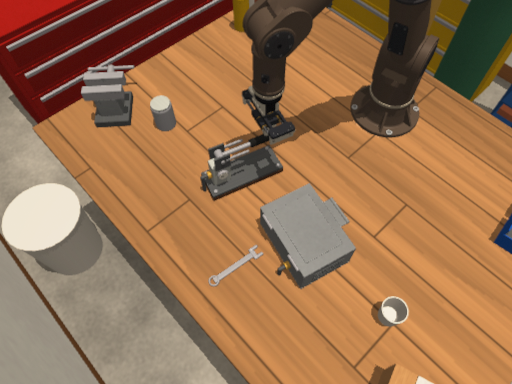

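Level to within about 0.005 rad, and steady. I'll check that the lid is still shut and that the handle holds over a few idle rows.

```bash

python3 -m inch '[[[1,0,0,0,0],[1,0,0,0,0],[1,0,0,0,0]]]'
python3 look.py 10; python3 lines.py pics/scene10.png 153.7
python3 -c "
from to import *
import cv2
f=cv2.resize(cv2.imread('pics/scene10.png'),None,fx=6,fy=6,interpolation=2)
for a,c in((0,(0,0,255)),(.06,(0,255,0))):
  P=[*PB[:3],a]
  for d,y in((0,.12),(0,-.12),(.17,.12),(.17,-.12),(.2,.045),(.2,-.045)):
    q=(fit.pr('scene',fit.lid(P,d,y,.006))[0]+[0,.8]+.5)*6; cv2.circle(f,tuple(q.astype(int)),3,c,-1)
cv2.imwrite('pics/lid10.png',f[1090:1700,1540:2140])"
```

```text
clock: 10.65
position: [0.4763, -0.1269, 0.1316]
ee_rot: [0.426, 3.101, 0.012]
force: [-1.3, -0.5, 8.8]
width: 0.009
10.7 [ 0.4764 -0.1269  0.1316] F [-2.  -0.8  8.2] tau [0.08 0.37 0.03] z [ 0.012  0.006 -1.   ] yaw 1.298 w 0.004
[ -0.391 233.737] rms 0.1
[ -0.399 249.225] rms 0.08
[ -0.4   242.649] rms 0.06
mid [244.95       144.66125014] rod above by 0.021657549883570937
```

View pics/lid10.png

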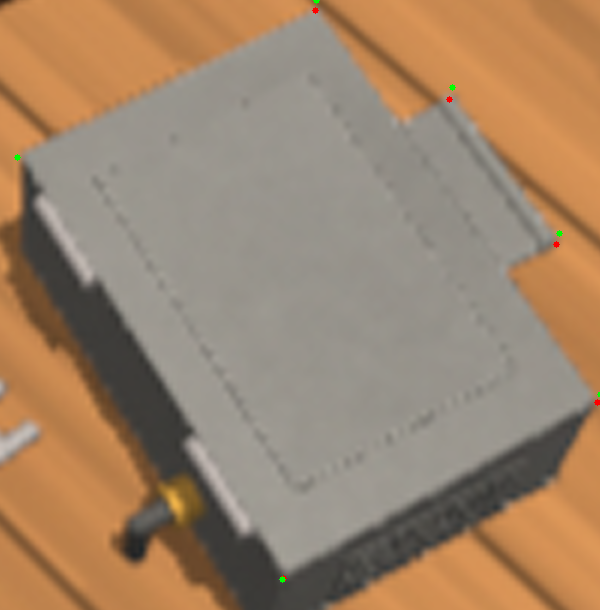

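The lid outline matches the shut model (red dots) and lies flush. The handle is level to within 0.1 px and steady, with a push of about 9 N. I'll hand the job in.

```bash
python3 -c "
from cell import workorder
print(workorder.sign_off())"
```

```text
the job is handed in; nothing more can be done
None
```

I shut the box's lid first, then pushed the valve handle down to level and handed the job in at about 10.7 s while still holding it there.

- **Lid:** I pressed it down with the closed fingertips until they met a hard stop; the force read 33 N at that moment. In the later pictures the lid lies flush and matches a lid angle of 0.
- **Handle:** In the last picture the rod's slope was -0.400, against about -0.395 for the level bars. It sat within 0.1 px of midway between them, so it is level to within about 0.01 rad. The push was steady at 8–9 N, and the handle never went near its bottom stop.
- **Wrench, tin and cup:** I did not touch them. They look unmoved in the wide view taken once the handle was level.

Two things disagreed along the way:

- **Fingertip position:** The real fingertip contact lay about 30 mm behind the reported TCP, so I relied on contact force and the pictures instead of the reported height.
- **First touch on the handle:** It landed about 12 mm off the bar's axis, so I lifted and re-centred before pushing.

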